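Scan the pencil box in the print workshop

ROBOT

A 6-joint arm with a two-finger parallel gripper is mounted at the origin on the work surface. World frame = base frame: x ahead of the robot, y to its left, z up, the work surface at z = 0. Lengths are in m, angles in rad, forces in N, time in s.
With the tool pointing down it reaches from about 0.275 to 0.85 m from the base axis. Payload 19 kg.
Tool frame: the origin (TCP) lies where the fingers leave the gripper's body, on its centre line; the fingertips stand 73 mm ahead of it and the grasp point (between the pads) lies 54 mm ahead of it; z points along the fingers, y is the line along which they close (so a half turn about z gives the same grasp; the last joint's range is limited). The gripper opens to 85 mm and grips with 20 to 120 N. Pads are 22 mm wide; open, the fingers measure 114 mm over their backs; the gripper's body (76 mm by 85 mm) begins 54 mm behind the grasp point. The pads swing forward as they close: fully open they stand 13 mm farther back than shut.
Start: joints at [1.183, 0.15, 1.437, -0, 1.554, -0.134], TCP at [0.144, 0.557, 0.304] pointing down, gripper open.
Joint ranges: [-2.8, 2.8], [-0.68, 2.1], [0.12, 2.68], [-1.39, 4.53], [0.16, 2.79], [-2.81, 2.81]. Speed limits (rad/s): [1.89, 1.89, 2.22, 3.01, 3.01, 3.01].

INTERFACE

Orientations are given as a unit quaternion [x, y, z, w].
In Python, from bench import bot gives the robot as it stands.
- The arm moves only by the tool arm_command, never from a script. Its argument "targets" is a list of rows, each an object with "turn": the turn, a rotation vector about the tool's x, y, z in units of 5 degrees (1.0 is 5 degrees), a list of three; "xyz": the shift along the tool's x, y, z in units of 40 mm (1.0 is 40 mm), a list of three; "jaw": the closure, from 0 (fully open) to 1 (shut). A call has exactly 8 rows; each row shifts and turns the commanded pose from where the row before left it, along the tool's axes as they then stand; what a row does not reach is not made up. A row lasts 1/12 s, in which the tool goes at most 41.7 mm and 7.16 degrees, less where a joint would pass 70% of its speed; a pose out of reach is approached as far as the arm can. A call is refused whole if a number of a shift passes 1 or a number of a turn 1, either way. A call with a gripper value outside its range is refused whole. The fingers move at their own pace and stop on an object; "newtons" is the grip in N (left out, the last holds). Time passes only in rows, so rows that do not move let the fingers close, or fill a call up. It gives the time, the measured TCP pose, the force, the opening and the grip force at its end, in the units of the state.
- bot.get_obs(): the state, without advancing time (a new reading comes with each control period).
- bot.get_image(name): name is "scene" or "top" or "wrist"; returns a dict with "pixels" (400x640x3 uint8, red, green, blue), "vertical_fov" (degrees; the focal length in pixels is half the picture's height over the tangent of half this angle, whatever the lens; pixels are square), "cx", "cy" (the principal point, pixels), "extrinsics" (4x4, takes a point from camera to world coordinates); the wrist camera has in their place "tool_from_camera" (4x4, takes a point from camera to tool coordinates, whose origin is the TCP and whose axes are the flange's). Camera axes: x right, y down, z forward; pixel columns grow to the right and rows downward; lengths in m; the calibration is good to about 2 mm. A picture is of the moment at which its call begins: read the wrist's pose just before it. There is no depth.
- bot.finish_job(): hands the job in; it is judged then, once.
The state is a dict: "time_s": time; "qpos": joint angles; "qd": joint speeds; "effort": joint torques, N m; "tool_pos": TCP position; "tool_rot": TCP orientation; "wrist_force": force on the tool from outside, world axes, zero at the start; "torque": the same for the moment, N m; "gripper_width": finger opening in m; "finger_force": force on a finger pad.
Only numpy, scipy, OpenCV 4.12 (cv2) and the standard library are available. Lean on these libraries where they do the work, as an engineer would, in place of code of your own. Each camera call takes 0.05 s, during which the arm holds its last target. There are 200 camera calls.

TASK

Pick the hand scanner up off its dock and scan the label on the long, low wooden pencil box: hold the scanner upright, its window 7 cm straight above the middle of the label and facing it squarely, and keep it still there for two seconds. Then set the scanner down gently, standing upright on the middle of its dock's rubber pad, and let go. Do not shift the pencil box.

Things in the scene. Friction and masses are not known exactly. Their poses are not given: they have to be found in the camera images.
- scanner: Grey plastic hand scanner, 130 mm tall, 0.2 kg, standing loose on the dock, window down. Foot 60 x 50 mm (x, y), 28 mm high, with a black band; from 39 mm up a plain 34 mm square handle, sides along x and y, to be gripped from above about 105 mm over the underside. It scans by itself. Origin: centre of the flat underside, which is the window; z up through the handle; it looks along its own -z.
- dock: Black dock fixed to the bench: plate 140 x 110 mm with a 98 mm square rubber pad; a 24 mm high lip starts 63 mm from the pad's centre on the +x side. Origin: on the bench under the pad's centre; pad top 12 mm above it; z up. Things between dock and boxes are under 60 mm tall; a 110 mm glue bottle and 190 mm pens in a cup stand beyond the boxes: carry straight across, underside 100 mm up or more.
- label (a point): Middle of the white bar code label, 60 x 40 mm, on top of the pencil box, 46 mm above the bench; z up. The pencil box is a plain closed wooden box, long and low (160 x 60 mm, 45 mm high). A square wooden box (82 x 82 mm, 58 mm high) and a pale plastic tub with a white lid carry the same kind of label and are not to be scanned; the three stand in any order.
- pencil_box: The long, low wooden box itself, loose, 0.5 kg. Origin: centre of its underside on the bench; x across its 60 mm width, y along its 160 mm length, z up.
- focus (a point): The scanner's point of best focus: 70 mm straight out of the window (scanner frame 0, 0, -70 mm). It should lie on the middle of the label during the scan; while the scanner stands on the dock this point is below the bench top.
There are look-alikes about, which are no part of the job. What is shaped like the scanner but purple, red or yellow is not meant.

How it is judged:
On the way:
1. scanner held still (under 30 mm/s, 0.3 rad/s) above the pencil box label for 1 s: focus, 70 mm below the window, within 25 mm of the label middle, square to it within 15 degrees (distance between focus and label below 0.025 m and angle between the z axis of scanner and the z axis of label, either way round below 0.262 rad and angle between scanner's own z axis and vertical below 0.5 rad and linear speed of scanner below 0.03 m/s and angular speed of scanner below 0.3 rad/s), for 1 s.
At the end, for the whole second after the job is handed in: The scanner stands released and at rest on the dock's pad, upright within 6 degrees, its centre within 25 mm of the pad's centre, and the pencil box is within 30 mm of where it was (horizontal distance between scanner and dock below 0.025 m and z of scanner in the frame of dock between 0.008 and 0.018 m and angle between scanner's own z axis and vertical below 0.1 rad and linear speed of scanner below 0.02 m/s and distance of pencil_box from where it was at the start of the episode below 0.03 m); the robot touches nothing.
It fails at once if the pencil box is shifted by more than 30 mm (distance of pencil_box from where it was at the start of the episode above 0.03 m).
It fails at once if the scanner is dropped onto the dock: faster than 0.55 m/s within 30 mm above the pad (horizontal distance between scanner and dock below 0.06 m and z of scanner in the frame of dock below 0.042 m and linear speed of scanner above 0.55 m/s).
It also fails if it takes over 48 s, if anything falls off the work surface, if the arm or the gripper's body presses on something with over 40 N, if the wrist force passes 120 N, or if a joint passes its speed limit or range.

## Working session

There is one attempt and no reset: what is moved stays moved. The work goes in short steps, Python scripts to look and compute and a tool call to move; the robot and the scene stay as the last step left them, time stands still between calls to the robot, and variables do not carry over. Pictures are saved under pics/ and viewed, at most 10 in all, crops included, and the job is handed in when it is done.

Besides the shell and the picture viewer there is one more tool, called after "Call:" as name(argument=value, ...) on one line, values as JSON. arm_command: Moves the arm, as the interface text tells. Its arguments: {"type":"object","properties":{"targets":{"type":"array"},"newtons":{"type":"number"}},"required":["targets"]}

```bash
mkdir -p pics; cat > h.py <<'E'
import numpy as np,cv2,json
from bench import bot
from scipy.spatial.transform import Rotation as R
def grab(n,f):
    o=bot.get_obs(); im=bot.get_image(n); px=np.asarray(im["pixels"])
    cv2.imwrite(f"pics/{f}.png",px[:,:,::-1])
    if n=="wrist":
        T=np.eye(4);T[:3,:3]=R.from_quat(o["tool_rot"]).as_matrix();T[:3,3]=o["tool_pos"]
        E=T@np.array(im["tool_from_camera"])
    else: E=np.array(im["extrinsics"])
    m=dict(f=200/np.tan(np.radians(im["vertical_fov"])/2),cx=im["cx"],cy=im["cy"],E=E.tolist())
    json.dump(m,open(f"pics/{f}.json","w")); print(f,{k:v for k,v in im.items() if k!="pixels"})
    return px,m
def load(f): return cv2.imread(f"pics/{f}.png"),json.load(open(f"pics/{f}.json"))
def ray(m,u,v):
    E=np.array(m["E"]); d=E[:3,:3]@np.array([(u-m["cx"])/m["f"],(v-m["cy"])/m["f"],1]); return E[:3,3],d
def onz(m,u,v,z):
    c,d=ray(m,u,v); return c+d*(z-c[2])/d[2]
def proj(m,p):
    E=np.linalg.inv(np.array(m["E"])); q=E[:3,:3]@np.array(p)+E[:3,3]; return m["f"]*q[0]/q[2]+m["cx"],m["f"]*q[1]/q[2]+m["cy"]
E
python3 - <<'E'
from h import *
print(bot.get_obs())
a,_=grab("scene","s0");b,_=grab("top","t0")
E
```

```text
{'time_s': 0.0, 'qpos': array([ 1.18300192e+00,  1.50954809e-01,  1.43800612e+00,  4.77042985e-07,
        1.55383514e+00, -1.33985595e-01]), 'qd': array([ 0.00026296,  0.00214263, -0.00088402, -0.00085283,  0.00014525,
       -0.00090546]), 'effort': array([-4.43873532e-04, -7.13056040e+01, -5.70873427e+01, -3.04856974e-05,
        8.83307570e-03,  4.64607083e-06]), 'tool_pos': array([0.14432635, 0.55642192, 0.30330559]), 'tool_rot': array([ 1.26564036e-01,  9.91958257e-01, -5.81283507e-04, -1.55434858e-04]), 'wrist_force': array([ 0.05392447, -0.57633912, -0.17382024]), 'torque': array([-0.01764928, -0.00282271,  0.01620376]), 'finger_force': 0.0, 'gripper_width': 0.0852559302321559}
s0 {'vertical_fov': 50.20766855056872, 'cx': 313.15904949592465, 'cy': 202.48567474253366, 'extrinsics': array([[ 0.83754061,  0.40176816, -0.37028106,  0.9192371 ],
       [ 0.54624717, -0.60106495,  0.58338234, -0.79583851],
       [ 0.01182148, -0.69087138, -0.72288103,  0.88801732],
       [ 0.        ,  0.        ,  0.        ,  1.        ]])}
t0 {'vertical_fov': 55.12164971078396, 'cx': 319.1683386988045, 'cy': 206.15192223951365, 'extrinsics': array([[-1.48633472e-03, -9.88185363e-01,  1.53256255e-01,
         3.30161062e-01],
       [-9.99972211e-01,  3.49139478e-04, -7.44686662e-03,
        -1.23845506e-01],
       [ 7.30537678e-03, -1.53263065e-01, -9.88158421e-01,
         9.62097767e-01],
       [ 0.00000000e+00,  0.00000000e+00,  0.00000000e+00,
         1.00000000e+00]])}
```

View pics/s0.png

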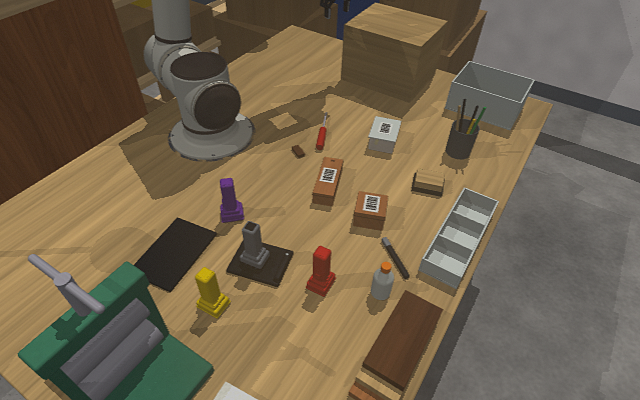

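View pics/t0.png

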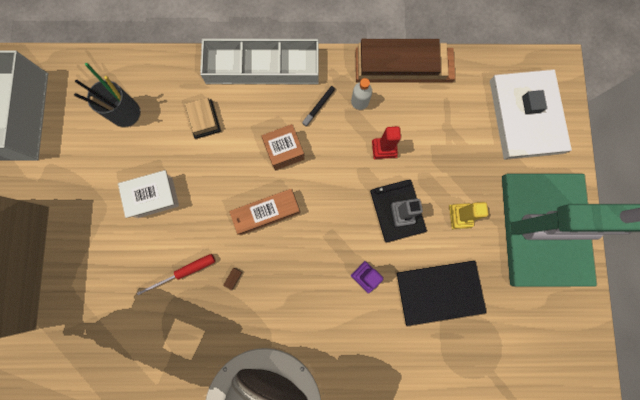

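Scene view: the grey scanner is at about (254,245) on the black dock at (260,262). The look-alikes are purple (230,200), red (320,270) and yellow (210,292). In the top view, grey is at (406,209), purple (367,277), red (388,143) and yellow (470,215). Candidate labels in the top view are the long, low wooden box (264,210), the square wooden box (283,145) and the tub (146,194). I choose the grey scanner and the label at (264,210), and will check both in one close crop.

```bash
python3 - <<'E'
from h import *
t,mt=load("t0"); s,ms=load("s0")
a=cv2.resize(t[170:250,215:315],None,fx=4,fy=4,interpolation=2)
b=cv2.resize(t[170:250,360:460],None,fx=4,fy=4,interpolation=2)
c=cv2.resize(s[140:215,300:400],(400,300),interpolation=2);d=cv2.resize(s[215:290,215:315],(400,300),interpolation=2)
cv2.imwrite("pics/crop.png",np.vstack([np.hstack([a[:300],b[:300]]),np.hstack([c,d])]))
# label, closed bright blob
def blob(im,m,box,mask,z,n):
    x0,y0,x1,y1=box; k=np.zeros(mask.shape,np.uint8);k[y0:y1,x0:x1]=mask[y0:y1,x0:x1]*255
    k=cv2.morphologyEx(k,cv2.MORPH_CLOSE,np.ones((5,5)))
    c=max(cv2.findContours(k,0,1)[0],key=cv2.contourArea)
    w=np.array([onz(m,*p,z)[:2] for p in cv2.convexHull(c)[:,0]],np.float32)
    r=cv2.minAreaRect(cv2.convexHull(c)); W=cv2.minAreaRect(w)
    print(n,"px",np.round(r[0],1),"world",np.round(W[0],4),np.round(W[1],4),round(W[2],1))
for im,m,bl,n in((t,mt,(235,190,295,232),"top"),(s,ms,(312,160,348,195),"scene")):
    h=cv2.cvtColor(im,cv2.COLOR_BGR2HSV)
    blob(im,m,bl,(h[...,1]<60)&(h[...,2]>120),.046,n+" label")
    hh=(h[...,1]>0)
h=cv2.cvtColor(t,cv2.COLOR_BGR2HSV)
blob(t,mt,(225,180,310,240),((h[...,0]<14)&(h[...,1]>100))|((h[...,1]<60)&(h[...,2]>120)),.045,"box top(top)")
blob(t,mt,(365,172,432,248),h[...,2]<60,.006,"dock")
for f,m in(("t",mt),("s",ms)): pass
E
```

```text
top label px [263.8 210.5] world [0.4618 0.0029] [0.0407 0.0601] 20.8
scene label px [327.9 174.6] world [0.4627 0.0017] [0.041  0.0596] 19.7
box top(top) px [264.4 211.7] world [0.4591 0.0012] [0.0646 0.1595] 20.5
dock px [398.  210.3] world [ 0.4685 -0.3302] [0.1383 0.1097] 14.9
```

View pics/crop.png

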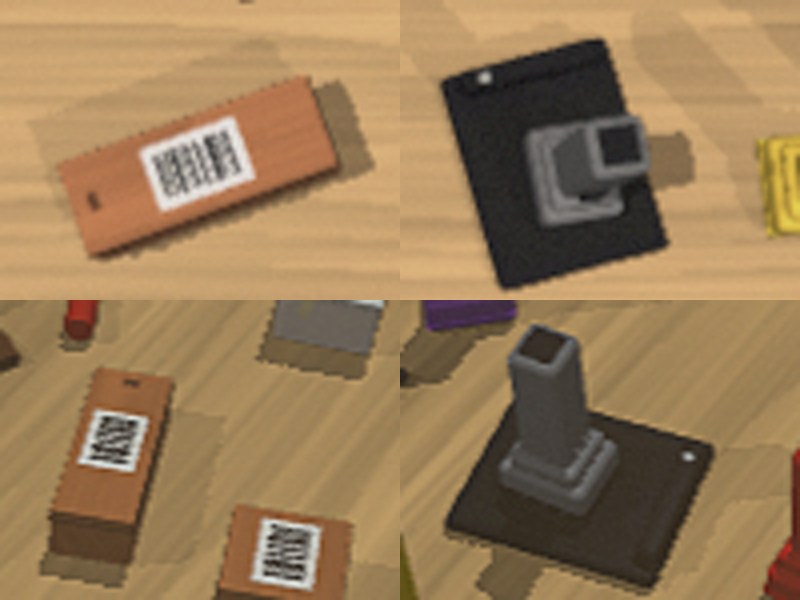

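The crop confirms the grey scanner stands on the black dock, with the lip and white dot on its +x side. The long box's label measures 60 x 41 mm at (0.462, 0.002), and the two views agree. Next I triangulate the scanner's top and plan the approach.

```bash
cat >> h.py <<'E'
def plan(p,yaw=None):
    """tool-frame shift in units (40mm) to world p, and turn about tool z (5deg units) to have tool y at world angle yaw (mod 180) pointing down"""
    o=bot.get_obs(); Q=R.from_quat(o["tool_rot"]).as_matrix(); d=np.array(p)-o["tool_pos"]
    ty=np.degrees(np.arctan2(Q[1,1],Q[0,1]))
    print("pos",np.round(o["tool_pos"],4),"tool y ang",round(ty,2),"x",np.round(Q[:,0],3),"z",np.round(Q[:,2],3),"q6",round(o["qpos"][5],3),"t",o["time_s"])
    if yaw is not None:
        a=-(yaw-ty); a=(a+90)%180-90; print("turn z units",a/5,"q6 est +-",np.radians(a))
        Q2=Q@R.from_rotvec([0,0,np.radians(a)]).as_matrix(); print("units after turn",np.round(Q2.T@d/.04,2))
    print("units now",np.round(Q.T@d/.04,2))
E
python3 - <<'E'
from h import *
t,mt=load("t0"); s,ms=load("s0")
def tri(a,b):
    c1,d1=ray(mt,*a);c2,d2=ray(ms,*b);x=np.linalg.lstsq(np.array([d1,-d2]).T,c2-c1,rcond=None)[0]
    p,q=c1+x[0]*d1,c2+x[1]*d2; return np.round((p+q)/2,4),np.linalg.norm(p-q).round(4)
print("top centre",tri((415.5,206),(251.2,227)))
print(onz(mt,415.5,206,.142),onz(ms,251.2,227,.142))
k=cv2.inRange(t,(70,70,70),(140,140,140)) 
plan([.462,-.33,.35],9)
im=bot.get_image("wrist");print(im["tool_from_camera"],im["vertical_fov"],im["cx"],im["cy"])
E
```

```text
top centre (array([ 0.4593, -0.338 ,  0.1408]), np.float64(0.0041))
[ 0.45761207 -0.33906475  0.142     ] [ 0.46166058 -0.33747344  0.142     ]
pos [0.1443 0.5565 0.3034] tool y ang 75.46 x [-0.968  0.251  0.   ] z [-0.    -0.001 -1.   ] q6 -0.134 t 0.1
turn z units 13.291792672053976 q6 est +- 1.1599277280989837
units after turn [-23.13   4.38  -1.15]
units now [-13.25 -19.46  -1.15]
[[-6.75102488e-05 -9.60231552e-01 -2.79204873e-01  7.08684939e-02]
 [ 9.99999636e-01 -3.02378989e-04  7.98136578e-04 -6.21962772e-04]
 [-8.50821613e-04 -2.79204718e-01  9.60231223e-01 -6.98548911e-02]
 [ 0.00000000e+00  0.00000000e+00  0.00000000e+00  1.00000000e+00]] 62.96982316780255 318.01779867863024 203.62406003353934
```

Call:
arm_command(targets=[{"turn": [0, 0, 1], "xyz": [-0.5, -0.75, 0], "jaw": 0}, {"turn": [0, 0, 1], "xyz": [-0.57, -0.7, 0], "jaw": 0}, {"turn": [0, 0, 1], "xyz": [-0.63, -0.65, 0], "jaw": 0}, {"turn": [0, 0, 1], "xyz": [-0.68, -0.59, 0], "jaw": 0}, {"turn": [0, 0, 1], "xyz": [-0.73, -0.53, 0], "jaw": 0}, {"turn": [0, 0, 1], "xyz": [-0.77, -0.46, 0], "jaw": 0}, {"turn": [0, 0, 1], "xyz": [-0.81, -0.39, 0], "jaw": 0}, {"turn": [0, 0, 1], "xyz": [-0.84, -0.32, 0], "jaw": 0}], newtons=40)

```text
time_s: 0.82
tool_pos: [0.2407, 0.2833, 0.3038]
tool_rot: [0.46, 0.888, 0.0, 0.0]
wrist_force: [1.4, 0.7, 0.4]
gripper_width: 0.0852
finger_force: 0.0
```

```bash
python3 -c "
from h import *
plan([.42,-.33,.35],9)"
```

```text
pos [0.2407 0.2833 0.3038] tool y ang 35.25 x [-0.577  0.817 -0.   ] z [ 0. -0. -1.] q6 0.043 t 0.8167
turn z units 5.249294192688177 q6 est +- 0.4580873353411317
units after turn [-15.85   2.03  -1.15]
units now [-15.11  -5.19  -1.15]
```

Call:
arm_command(targets=[{"turn": [0, 0, 1], "xyz": [-0.87, -0.25, -0.1], "jaw": 0}, {"turn": [0, 0, 1], "xyz": [-0.88, -0.17, -0.1], "jaw": 0}, {"turn": [0, 0, 1], "xyz": [-0.9, -0.09, -0.1], "jaw": 0}, {"turn": [0, 0, 1], "xyz": [-0.9, -0.02, -0.1], "jaw": 0}, {"turn": [0, 0, 1], "xyz": [-0.9, 0.06, -0.1], "jaw": 0}, {"turn": [0, 0, 0.25], "xyz": [-0.88, 0.14, -0.1], "jaw": 0}, {"turn": [0, 0, 0], "xyz": [-0.88, 0.17, -0.1], "jaw": 0}, {"turn": [0, 0, 0], "xyz": [-0.88, 0.17, -0.1], "jaw": 0}])

```text
time_s: 1.48
tool_pos: [0.3373, 0.014, 0.3361]
tool_rot: [0.647, 0.763, 0.0, 0.0]
wrist_force: [1.0, 0.9, 0.6]
gripper_width: 0.0854
finger_force: 0.0
```

```bash
python3 -c "
from h import *
plan([.46,-.32,.35],9)"
```

```text
pos [0.3373 0.014  0.3361] tool y ang 9.43 x [-0.164  0.986 -0.   ] z [ 0.001 -0.    -1.   ] q6 -0.353 t 1.4833
turn z units 0.08641679771492931 q6 est +- 0.007541288245777144
units after turn [-8.73  1.72 -0.34]
units now [-8.74  1.66 -0.34]
```

Call:
arm_command(targets=[{"turn": [0, 0, 0], "xyz": [-0.9, 0.17, -0.1], "jaw": 0}, {"turn": [0, 0, 0], "xyz": [-0.9, 0.17, -0.1], "jaw": 0}, {"turn": [0, 0, 0], "xyz": [-0.9, 0.17, -0.1], "jaw": 0}, {"turn": [0, 0, 0], "xyz": [-0.9, 0.17, 0], "jaw": 0}, {"turn": [0, 0, 0], "xyz": [-0.9, 0.17, 0], "jaw": 0}, {"turn": [0, 0, 0], "xyz": [-0.9, 0.17, 0], "jaw": 0}, {"turn": [0, 0, 0], "xyz": [-0.9, 0.17, 0], "jaw": 0}, {"turn": [0, 0, 0], "xyz": [-0.9, 0.17, 0], "jaw": 0}])

```text
time_s: 2.15
tool_pos: [0.4385, -0.2613, 0.3475]
tool_rot: [0.647, 0.763, -0.0, -0.0]
wrist_force: [0.8, -0.1, -0.2]
gripper_width: 0.0856
finger_force: 0.0
```

Call:
arm_command(targets=[{"turn": [0, 0, 0], "xyz": [-0.7, 0.17, 0], "jaw": 0}, {"turn": [0, 0, 0], "xyz": [-0.5, 0.1, 0], "jaw": 0}, {"turn": [0, 0, 0], "xyz": [0, 0, 0], "jaw": 0}, {"turn": [0, 0, 0], "xyz": [0, 0, 0], "jaw": 0}, {"turn": [0, 0, 0], "xyz": [0, 0, 0], "jaw": 0}, {"turn": [0, 0, 0], "xyz": [0, 0, 0], "jaw": 0}, {"turn": [0, 0, 0], "xyz": [0, 0, 0], "jaw": 0}, {"turn": [0, 0, 0], "xyz": [0, 0, 0], "jaw": 0}])

```text
time_s: 2.82
tool_pos: [0.4568, -0.3042, 0.3481]
tool_rot: [0.646, 0.763, -0.0, 0.0]
wrist_force: [1.5, -0.6, -0.4]
gripper_width: 0.0856
finger_force: 0.0
```

```bash
python3 -c "
from h import *
px,m=grab('wrist','w1')
plan([.46,-.338,.35],9)
print(proj(m,[.4593,-.338,.142]))"
```

```text
w1 {'vertical_fov': 62.96982316780255, 'cx': 318.01779867863024, 'cy': 203.62406003353934, 'tool_from_camera': array([[-6.81422395e-05, -9.60322893e-01, -2.78890545e-01,
         7.04489758e-02],
       [ 9.99999938e-01,  3.11699129e-05, -3.51662751e-04,
        -2.45988732e-05],
       [ 3.46402785e-04, -2.78890551e-01,  9.60322831e-01,
        -6.98551077e-02],
       [ 0.00000000e+00,  0.00000000e+00,  0.00000000e+00,
         1.00000000e+00]])}
pos [ 0.4568 -0.3044  0.3481] tool y ang 9.49 x [-0.165  0.986 -0.001] z [ 0. -0. -1.] q6 -0.894 t 2.8667
turn z units 0.0984517833596243 q6 est +- 0.008591538870428043
units after turn [-0.84 -0.05 -0.05]
units now [-0.84 -0.06 -0.05]
(np.float64(314.6322687933735), np.float64(229.10730007309445))
```

View pics/w1.png

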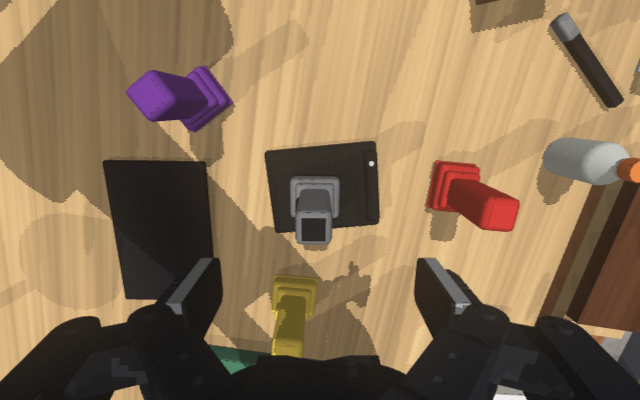

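The grey scanner's top is at (314,230), matching the predicted (314.6,229). The dock plate spans columns 265–378, with its lip on the right at about 366–378. Next, an enhanced crop to find the pad's edges.

```bash
python3 - <<'E'
from h import *
w,m=load("w1")
c=w[130:255,255:390]; g=cv2.resize(c,None,fx=5,fy=5,interpolation=2)
g=np.clip((g.astype(float)-10)*4,0,255).astype(np.uint8)
cv2.imwrite("pics/w1c.png",g[:600])
h=cv2.cvtColor(w,cv2.COLOR_BGR2HSV)
k=np.zeros(w.shape[:2],np.uint8);k[130:255,255:390]=(w[130:255,255:390].max(2)<70)*255
c=max(cv2.findContours(k,0,1)[0],key=cv2.contourArea)
print(cv2.approxPolyDP(cv2.convexHull(c),3,True)[:,0].tolist())
E
```

```text
[[374, 143], [376, 223], [275, 230], [267, 151]]
```

View pics/w1c.png

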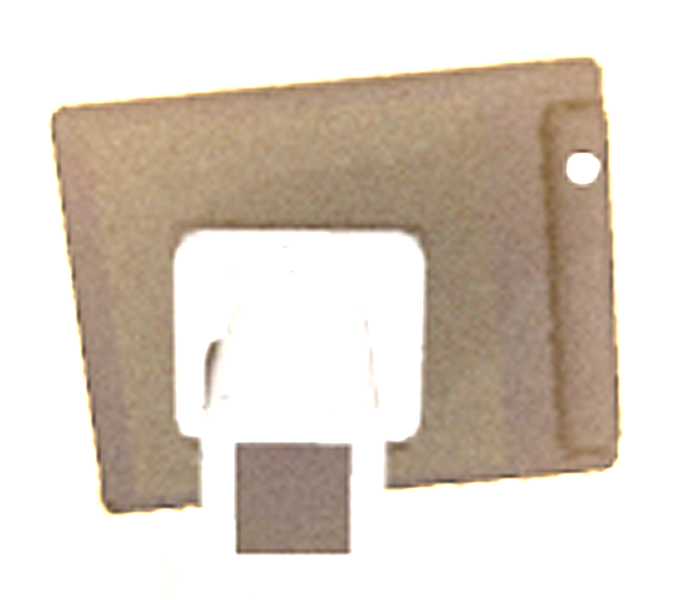

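```bash
python3 - <<'E'
from h import *
w,m=load("w1")
C=lambda x,y:(255+x/5,130+y/5)
for n,p,z in(("BL+y",C(57,110),.010),("BL-y",C(105,512),.010),("R+y",C(598,62),.010),("R-y",C(615,465),.010),("lip+y",C(545,108),.03),("lip-y",C(565,450),.03),("lipin+y",C(545,108),.012),("lipin-y",C(565,450),.012)):
    print(n,np.round(onz(m,*p,z),4))
t=[onz(m,*C(x,y),.142)[:2] for x,y in((203,440),(388,440),(388,552),(203,552))]
print("handle hole", np.round([onz(m,*C(x,y),.142)[:2] for x,y in((236,443),(350,443),(350,552),(236,552))],4))
foot=[onz(m,*C(x,y),.030)[:2] for x,y in((176,232),(422,232))];print("foot top back edge z~.03",np.round(foot,4))
# profile in dock axes
yaw=np.radians(14.9);ex=np.array([np.cos(yaw),np.sin(yaw)]);ey=np.array([-ex[1],ex[0]]);c0=np.array([.4685,-.3302])
ch=cv2.GaussianBlur(w.astype(np.float32),(3,3),0);I=(2*ch[...,1]-ch[...,0]-ch[...,2])
def S(a,b):
    p=c0+a*ex+b*ey; u,v=proj(m,[*p,.012]); return I[int(round(v)),int(round(u))]
xs=np.arange(-.074,.066,.004)
print("x profile",[(round(a*1000),round(float(np.mean([S(a,b) for b in np.arange(.024,.045,.001)])),1)) for a in xs])
print("y profile",[(round(b*1000),round(float(np.mean([S(a,b) for a in np.arange(.018,.032,.001)])),1)) for b in np.arange(-.06,.062,.004)])
E
```

```text
BL+y [ 0.3904 -0.2964  0.01  ]
BL-y [ 0.416  -0.4005  0.01  ]
R+y [ 0.5206 -0.2627  0.01  ]
R-y [ 0.5474 -0.3651  0.01  ]
lip+y [ 0.5068 -0.2739  0.03  ]
lip-y [ 0.5292 -0.3568  0.03  ]
lipin+y [ 0.5097 -0.2757  0.012 ]
lipin-y [ 0.5331 -0.3625  0.012 ]
handle hole [[ 0.4467 -0.33  ]
 [ 0.4668 -0.3266]
 [ 0.4704 -0.3472]
 [ 0.4499 -0.3507]]
foot top back edge z~.03 [[ 0.425  -0.3178]
 [ 0.4836 -0.308 ]]
x profile [(-74, 14.3), (-70, 6.9), (-66, -2.0), (-62, -1.9), (-58, 1.5), (-54, 1.2), (-50, 1.3), (-46, 1.5), (-42, 1.5), (-38, 1.3), (-34, 1.9), (-30, 1.1), (-26, 1.0), (-22, 1.4), (-18, 1.2), (-14, 1.1), (-10, 1.2), (-6, 1.5), (-2, 1.6), (2, 1.1), (6, 0.9), (10, 1.0), (14, 1.5), (18, 1.3), (22, 1.4), (26, 1.4), (30, 1.6), (34, 1.5), (38, 0.6), (42, -0.8), (46, -0.9), (50, -0.6), (54, 0.6), (58, 0.3), (62, 3.1)]
y profile [(-60, 13.6), (-56, 11.9), (-52, -0.8), (-48, 1.4), (-44, 1.5), (-40, 1.3), (-36, 1.2), (-32, 1.7), (-28, 1.1), (-24, 0.9), (-20, 1.2), (-16, 1.0), (-12, 1.1), (-8, 0.1), (-4, 0.2), (0, 0.3), (4, 0.6), (8, 0.5), (12, 0.8), (16, 0.5), (20, 1.6), (24, 1.5), (28, 1.2), (32, 1.4), (36, 1.7), (40, 1.9), (44, 1.3), (48, -0.1), (52, -0.4), (56, 10.7), (60, 12.9)]
```

Pad edges found: 99 x 97 mm against 98 nominal, with the lip starting 63 mm from the centre. That puts the pad centre at (0.458, -0.334). The scanner's handle centre is at (0.4585, -0.3386) with yaw 9.6°, which matches the gripper's 9.5°. Descending now.

Call:
arm_command(targets=[{"turn": [0, 0, 0], "xyz": [-0.85, -0.1, 0], "jaw": 0}, {"turn": [0, 0, 0], "xyz": [0, 0, 0.5], "jaw": 0}, {"turn": [0, 0, 0], "xyz": [0, 0, 0.8], "jaw": 0}, {"turn": [0, 0, 0], "xyz": [0, 0, 0.8], "jaw": 0}, {"turn": [0, 0, 0], "xyz": [0, 0, 0.4], "jaw": 0}, {"turn": [0, 0, 0], "xyz": [0, 0, 0], "jaw": 0}, {"turn": [0, 0, 0], "xyz": [0, 0, 0], "jaw": 0}, {"turn": [0, 0, 0], "xyz": [0, 0, 0], "jaw": 0}])

```text
time_s: 3.53
tool_pos: [0.4589, -0.3393, 0.2495]
tool_rot: [0.646, 0.763, -0.0, 0.001]
wrist_force: [0.1, -0.7, 0.7]
gripper_width: 0.0856
finger_force: 0.0
```

```bash
python3 -c "
from h import *
plan([.4585,-.3386,.171],9.6)"
```

```text
pos [ 0.4589 -0.3393  0.2495] tool y ang 9.47 x [-0.165  0.986 -0.002] z [ 0.002 -0.002 -1.   ] q6 -0.937 t 3.5333
turn z units -0.025266736310524607 q6 est +- -0.0022049386992592937
units after turn [ 0.02 -0.01  1.96]
units now [ 0.02 -0.01  1.96]
```

Call:
arm_command(targets=[{"turn": [0, 0, 0], "xyz": [0.02, 0, 0.4], "jaw": 0}, {"turn": [0, 0, 0], "xyz": [0, 0, 0.5], "jaw": 0}, {"turn": [0, 0, 0], "xyz": [0, 0, 0.5], "jaw": 0}, {"turn": [0, 0, 0], "xyz": [0, 0, 0.3], "jaw": 0}, {"turn": [0, 0, 0], "xyz": [0, 0, 0.2], "jaw": 0}, {"turn": [0, 0, 0], "xyz": [0, 0, 0.06], "jaw": 0}, {"turn": [0, 0, 0], "xyz": [0, 0, 0], "jaw": 0.2}, {"turn": [0, 0, 0], "xyz": [0, 0, 0], "jaw": 0.4}])

```text
time_s: 4.2
tool_pos: [0.4587, -0.3386, 0.1705]
tool_rot: [0.646, 0.763, -0.0, 0.001]
wrist_force: [-0.3, 0.6, -0.0]
gripper_width: 0.0639
finger_force: 0.0
```

Call:
arm_command(targets=[{"turn": [0, 0, 0], "xyz": [0, 0, 0], "jaw": 0.6}, {"turn": [0, 0, 0], "xyz": [0, 0, 0], "jaw": 0.8}, {"turn": [0, 0, 0], "xyz": [0, 0, 0], "jaw": 1}, {"turn": [0, 0, 0], "xyz": [0, 0, 0], "jaw": 1}, {"turn": [0, 0, 0], "xyz": [0, 0, 0], "jaw": 1}, {"turn": [0, 0, 0], "xyz": [0, 0, 0], "jaw": 1}, {"turn": [0, 0, 0], "xyz": [0, 0, 0], "jaw": 1}, {"turn": [0, 0, 0], "xyz": [0, 0, 0], "jaw": 1}])

```text
time_s: 4.87
tool_pos: [0.4585, -0.3386, 0.1701]
tool_rot: [0.646, 0.763, -0.0, 0.001]
wrist_force: [-2.5, 1.1, 5.6]
gripper_width: 0.0338
finger_force: 40.0
```

The grip reads 33.8 mm at 40 N. With the underside at 12 mm, the TCP stands 158 mm above the window. Lifting.

Call:
arm_command(targets=[{"turn": [0, 0, 0], "xyz": [0, 0, -0.1], "jaw": 1}, {"turn": [0, 0, 0], "xyz": [0, 0, -0.4], "jaw": 1}, {"turn": [0, 0, 0], "xyz": [0, 0, -0.5], "jaw": 1}, {"turn": [0, 0, 0], "xyz": [0, 0, -0.6], "jaw": 1}, {"turn": [0, 0, 0], "xyz": [0, 0, -0.6], "jaw": 1}, {"turn": [0, 0, 0], "xyz": [0, 0, -0.5], "jaw": 1}, {"turn": [0, 0, 0], "xyz": [0, 0, -0.3], "jaw": 1}, {"turn": [0, 0, 0], "xyz": [0, 0, 0], "jaw": 1}])

```text
time_s: 5.53
tool_pos: [0.4588, -0.3386, 0.2919]
tool_rot: [0.646, 0.763, -0.0, 0.002]
wrist_force: [0.1, -0.3, -1.8]
gripper_width: 0.0335
finger_force: 40.5
```

```bash
python3 -c "
from h import *
plan([.4622,.0023,.285])"
```

```text
pos [ 0.4588 -0.3386  0.2919] tool y ang 9.46 x [-0.164  0.986 -0.003] z [ 0.003 -0.003 -1.   ] q6 -0.936 t 5.5333
units now [8.39 1.48 0.15]
```

Call:
arm_command(targets=[{"turn": [0, 0, 0], "xyz": [0.3, 0.05, 0], "jaw": 1}, {"turn": [0, 0, 0], "xyz": [0.5, 0.09, 0], "jaw": 1}, {"turn": [0, 0, 0], "xyz": [0.7, 0.12, 0], "jaw": 1}, {"turn": [0, 0, 0], "xyz": [0.7, 0.12, 0], "jaw": 1}, {"turn": [0, 0, 0], "xyz": [0.7, 0.12, 0], "jaw": 1}, {"turn": [0, 0, 0], "xyz": [0.7, 0.12, 0], "jaw": 1}, {"turn": [0, 0, 0], "xyz": [0.7, 0.12, 0], "jaw": 1}, {"turn": [0, 0, 0], "xyz": [0.7, 0.12, 0], "jaw": 1}])

```text
time_s: 6.2
tool_pos: [0.4586, -0.1333, 0.2876]
tool_rot: [0.646, 0.763, -0.0, -0.001]
wrist_force: [0.5, 0.8, -3.1]
gripper_width: 0.0332
finger_force: 40.4
```

Call:
arm_command(targets=[{"turn": [0, 0, 0], "xyz": [0.7, 0.12, 0], "jaw": 1}, {"turn": [0, 0, 0], "xyz": [0.7, 0.12, 0], "jaw": 1}, {"turn": [0, 0, 0], "xyz": [0.6, 0.12, 0], "jaw": 1}, {"turn": [0, 0, 0], "xyz": [0.5, 0.1, 0], "jaw": 1}, {"turn": [0, 0, 0], "xyz": [0.4, 0.08, 0], "jaw": 1}, {"turn": [0, 0, 0], "xyz": [0.2, 0.04, 0], "jaw": 1}, {"turn": [0, 0, 0], "xyz": [0, 0, 0], "jaw": 1}, {"turn": [0, 0, 0], "xyz": [0, 0, 0], "jaw": 1}])

```text
time_s: 6.87
tool_pos: [0.4617, -0.0091, 0.2885]
tool_rot: [0.646, 0.763, -0.0, -0.0]
wrist_force: [-0.4, -0.4, -3.0]
gripper_width: 0.0333
finger_force: 40.4
```

```bash
python3 -c "
from h import *
plan([.4622,.0023,.274])
px,m=grab('scene','s1')
c=px[80:230,240:400,::-1]
g=cv2.resize(c,None,fx=3.5,fy=3.5,interpolation=2)
cv2.imwrite('pics/s1c.png',g)"
```

```text
pos [ 0.4617 -0.0091  0.2885] tool y ang 9.51 x [-0.165  0.986  0.   ] z [-0.001 -0.    -1.   ] q6 -0.353 t 6.8667
units now [0.28 0.06 0.36]
s1 {'vertical_fov': 50.20766855056872, 'cx': 313.15904949592465, 'cy': 202.48567474253366, 'extrinsics': array([[ 0.83754061,  0.40176816, -0.37028106,  0.9192371 ],
       [ 0.54624717, -0.60106495,  0.58338234, -0.79583851],
       [ 0.01182148, -0.69087138, -0.72288103,  0.88801732],
       [ 0.        ,  0.        ,  0.        ,  1.        ]])}
```

View pics/s1c.png

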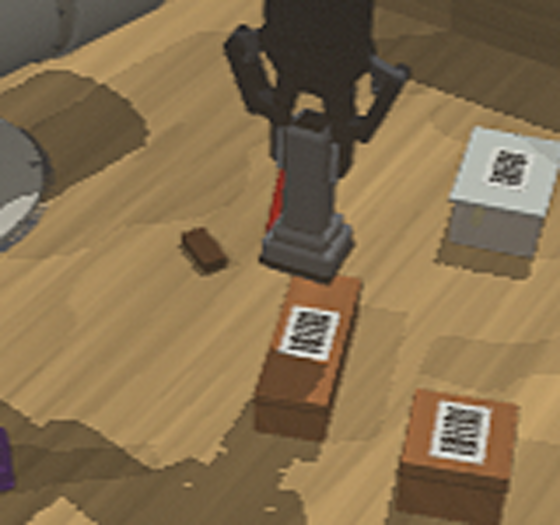

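The scanner hangs above the long, low box, which is unmoved; its foot's near corner is at crop (333,282). I make the final offset, hold still for about 2.7 s, and check the tilt by projection.

Call:
arm_command(targets=[{"turn": [0, 0, 0], "xyz": [0.1, 0.02, 0.1], "jaw": 1}, {"turn": [0, 0, 0], "xyz": [0.1, 0.02, 0.15], "jaw": 1}, {"turn": [0, 0, 0], "xyz": [0.08, 0.02, 0.11], "jaw": 1}, {"turn": [0, 0, 0], "xyz": [0, 0, 0], "jaw": 1}, {"turn": [0, 0, 0], "xyz": [0, 0, 0], "jaw": 1}, {"turn": [0, 0, 0], "xyz": [0, 0, 0], "jaw": 1}, {"turn": [0, 0, 0], "xyz": [0, 0, 0], "jaw": 1}, {"turn": [0, 0, 0], "xyz": [0, 0, 0], "jaw": 1}])

```text
time_s: 7.58
tool_pos: [0.4626, 0.0021, 0.2751]
tool_rot: [0.646, 0.763, 0.0, 0.0]
wrist_force: [-0.0, 0.1, -3.1]
gripper_width: 0.0333
finger_force: 40.4
```

```bash
python3 - <<'E'
from h import *
plan([.4622,.0023,.274])
px,m=grab('scene','s2')
o=bot.get_obs();p=o["tool_pos"];zu=p[2]-.158
a=np.radians(9.5);ex=np.array([np.cos(a),np.sin(a)]);ey=np.array([-ex[1],ex[0]])
im=px[:,:,::-1].copy()
g=cv2.resize(im[80:230,240:400],None,fx=3.5,fy=3.5,interpolation=2)
for sx,sy,z in [(i,j,k) for i in(-1,1) for j in(-1,1) for k in (0,.028,.130)]:
    h=(.03,.025) if z<.1 else (.017,.017)
    q=p[:2]+sx*h[0]*ex+sy*h[1]*ey; u,v=proj(m,[*q,zu+z])
    cv2.circle(g,(int((u-240+.5)*3.5),int((v-80+.5)*3.5)),3,(0,255,0),-1)
u,v=proj(m,[.4622,.0023,.046]);cv2.circle(g,(int((u-239.5)*3.5),int((v-79.5)*3.5)),3,(0,0,255),-1)
cv2.imwrite('pics/s2c.png',g)
E
```

```text
pos [0.4626 0.0021 0.2751] tool y ang 9.45 x [-0.164  0.986 -0.   ] z [ 0. -0. -1.] q6 -0.327 t 7.5833
units now [ 0.01 -0.01  0.03]
s2 {'vertical_fov': 50.20766855056872, 'cx': 313.15904949592465, 'cy': 202.48567474253366, 'extrinsics': array([[ 0.83754061,  0.40176816, -0.37028106,  0.9192371 ],
       [ 0.54624717, -0.60106495,  0.58338234, -0.79583851],
       [ 0.01182148, -0.69087138, -0.72288103,  0.88801732],
       [ 0.        ,  0.        ,  0.        ,  1.        ]])}
```

View pics/s2c.png

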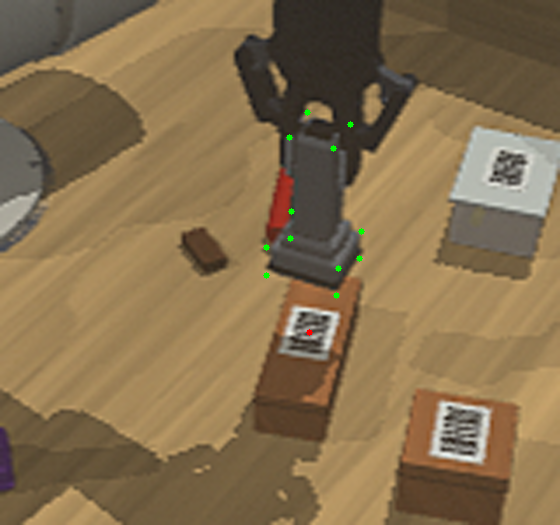

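Red marks the label centre and fits, but the scanner's foot shows about 2.5 camera px above the prediction (near corner at crop (337,288) against (336,296)). I check this with the wrist view.

```bash
python3 - <<'E'
from h import *
px,mw=grab('wrist','w3'); s,ms=load('s2')
o=bot.get_obs();p=o["tool_pos"];zu=p[2]-.158
a=np.radians(9.5);ex=np.array([np.cos(a),np.sin(a)]);ey=np.array([-ex[1],ex[0]])
def ov(im,m,x0,y0,w,h,f):
    g=cv2.resize(im[y0:y0+h,x0:x0+w],None,fx=f,fy=f,interpolation=2)
    for sx,sy,z in [(i,j,k) for i in(-1,1) for j in(-1,1) for k in (0,.028,.130)]:
        hh=(.03,.025) if z<.1 else (.017,.017)
        q=p[:2]+sx*hh[0]*ex+sy*hh[1]*ey; u,v=proj(m,[*q,zu+z])
        cv2.circle(g,(int((u-x0+.5)*f),int((v-y0+.5)*f)),2,(0,255,0),-1)
    return g
A=ov(px[:,:,::-1],mw,220,100,200,300,2); B=ov(s,ms,300,100,66,100,6)
B=np.clip(B.astype(float)*1.6,0,255).astype(np.uint8)
cv2.imwrite('pics/c3.png',np.hstack([A,B[:600]]))
E
```

```text
w3 {'vertical_fov': 62.96982316780255, 'cx': 318.01779867863024, 'cy': 203.62406003353934, 'tool_from_camera': array([[-6.80973804e-05, -9.60322819e-01, -2.78890800e-01,
         7.04488971e-02],
       [ 9.99999937e-01,  3.14474862e-05, -3.52457359e-04,
        -2.40380331e-05],
       [ 3.47243259e-04, -2.78890806e-01,  9.60322757e-01,
        -6.98553780e-02],
       [ 0.00000000e+00,  0.00000000e+00,  0.00000000e+00,
         1.00000000e+00]])}
```

View pics/c3.png

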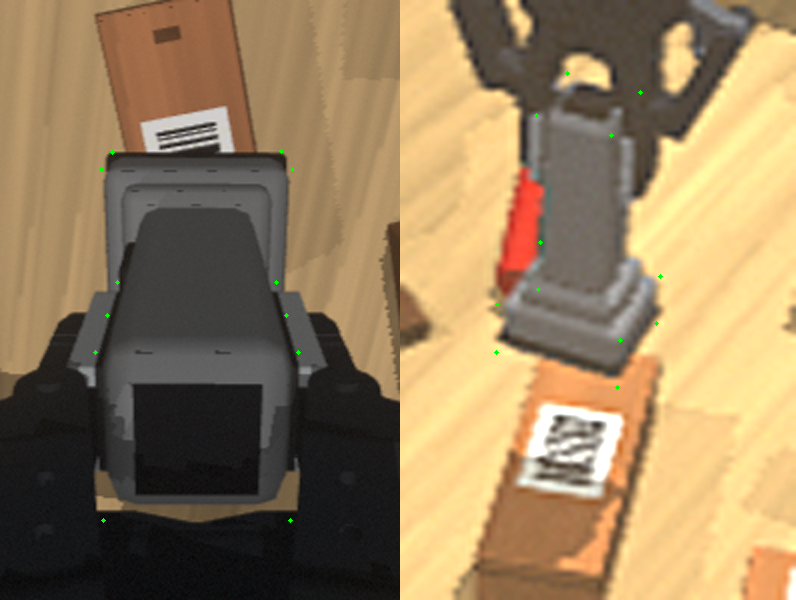

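The wrist view matches: the foot's back edge and handle rim land on the predicted corners. At most this is a tilt of 3° or less, well inside tolerance. Holding still.

Call:
arm_command(targets=[{"turn": [0, 0, 0], "xyz": [0, 0, 0], "jaw": 1}, {"turn": [0, 0, 0], "xyz": [0, 0, 0], "jaw": 1}, {"turn": [0, 0, 0], "xyz": [0, 0, 0], "jaw": 1}, {"turn": [0, 0, 0], "xyz": [0, 0, 0], "jaw": 1}, {"turn": [0, 0, 0], "xyz": [0, 0, 0], "jaw": 1}, {"turn": [0, 0, 0], "xyz": [0, 0, 0], "jaw": 1}, {"turn": [0, 0, 0], "xyz": [0, 0, 0], "jaw": 1}, {"turn": [0, 0, 0], "xyz": [0, 0, 0], "jaw": 1}])

```text
time_s: 8.35
tool_pos: [0.4625, 0.0022, 0.2749]
tool_rot: [0.646, 0.763, -0.0, 0.0]
wrist_force: [0.0, 0.8, -2.3]
gripper_width: 0.0334
finger_force: 40.4
```

Call:
arm_command(targets=[{"turn": [0, 0, 0], "xyz": [0, 0, 0], "jaw": 1}, {"turn": [0, 0, 0], "xyz": [0, 0, 0], "jaw": 1}, {"turn": [0, 0, 0], "xyz": [0, 0, 0], "jaw": 1}, {"turn": [0, 0, 0], "xyz": [0, 0, 0], "jaw": 1}, {"turn": [0, 0, 0], "xyz": [0, 0, 0], "jaw": 1}, {"turn": [0, 0, 0], "xyz": [0, 0, 0], "jaw": 1}, {"turn": [0, 0, 0], "xyz": [0, 0, 0], "jaw": 1}, {"turn": [0, 0, 0], "xyz": [0, 0, 0], "jaw": 1}])

```text
time_s: 9.02
tool_pos: [0.4625, 0.0022, 0.2749]
tool_rot: [0.646, 0.763, -0.0, 0.0]
wrist_force: [0.1, -0.1, -2.3]
gripper_width: 0.0335
finger_force: 40.4
```

Call:
arm_command(targets=[{"turn": [0, 0, 0], "xyz": [0, 0, 0], "jaw": 1}, {"turn": [0, 0, 0], "xyz": [0, 0, 0], "jaw": 1}, {"turn": [0, 0, 0], "xyz": [0, 0, 0], "jaw": 1}, {"turn": [0, 0, 0], "xyz": [0, 0, 0], "jaw": 1}, {"turn": [0, 0, 0], "xyz": [0, 0, 0], "jaw": 1}, {"turn": [0, 0, 0], "xyz": [0, 0, 0], "jaw": 1}, {"turn": [0, 0, 0], "xyz": [0, 0, 0], "jaw": 1}, {"turn": [0, 0, 0], "xyz": [0, 0, 0], "jaw": 1}])

```text
time_s: 9.68
tool_pos: [0.4625, 0.0022, 0.2749]
tool_rot: [0.646, 0.763, -0.0, 0.0]
wrist_force: [-0.1, 0.7, -1.7]
gripper_width: 0.0337
finger_force: 40.4
```

```bash
python3 -c "
from h import *
plan([.4583,-.335,.29])"
```

```text
pos [0.4625 0.0022 0.2749] tool y ang 9.46 x [-0.164  0.986 -0.   ] z [-0. -0. -1.] q6 -0.327 t 9.6833
units now [-8.3  -1.49 -0.38]
```

Call:
arm_command(targets=[{"turn": [0, 0, 0], "xyz": [-0.2, -0.04, -0.2], "jaw": 1}, {"turn": [0, 0, 0], "xyz": [-0.4, -0.07, -0.2], "jaw": 1}, {"turn": [0, 0, 0], "xyz": [-0.6, -0.11, 0], "jaw": 1}, {"turn": [0, 0, 0], "xyz": [-0.7, -0.13, 0], "jaw": 1}, {"turn": [0, 0, 0], "xyz": [-0.7, -0.13, 0], "jaw": 1}, {"turn": [0, 0, 0], "xyz": [-0.7, -0.13, 0], "jaw": 1}, {"turn": [0, 0, 0], "xyz": [-0.7, -0.13, 0], "jaw": 1}, {"turn": [0, 0, 0], "xyz": [-0.7, -0.13, 0], "jaw": 1}])

```text
time_s: 10.35
tool_pos: [0.4586, -0.1909, 0.2916]
tool_rot: [0.646, 0.763, -0.0, 0.0]
wrist_force: [0.8, -0.1, -1.5]
gripper_width: 0.0335
finger_force: 40.4
```

Call:
arm_command(targets=[{"turn": [0, 0, 0], "xyz": [-0.7, -0.13, 0], "jaw": 1}, {"turn": [0, 0, 0], "xyz": [-0.7, -0.13, 0], "jaw": 1}, {"turn": [0, 0, 0], "xyz": [-0.6, -0.11, 0], "jaw": 1}, {"turn": [0, 0, 0], "xyz": [-0.5, -0.09, 0], "jaw": 1}, {"turn": [0, 0, 0], "xyz": [-0.4, -0.07, 0], "jaw": 1}, {"turn": [0, 0, 0], "xyz": [-0.2, -0.04, 0], "jaw": 1}, {"turn": [0, 0, 0], "xyz": [0, 0, 0], "jaw": 1}, {"turn": [0, 0, 0], "xyz": [0, 0, 0], "jaw": 1}])

```text
time_s: 11.02
tool_pos: [0.4569, -0.3148, 0.291]
tool_rot: [0.647, 0.763, 0.0, -0.0]
wrist_force: [0.4, 1.0, -2.5]
gripper_width: 0.0334
finger_force: 40.4
```

```bash
python3 -c "
from h import *
plan([.4583,-.3343,.1705])"
```

```text
pos [ 0.4569 -0.3148  0.291 ] tool y ang 9.44 x [-0.164  0.986  0.   ] z [-0.  0. -1.] q6 -0.907 t 11.0167
units now [-0.49 -0.04  3.01]
```

Call:
arm_command(targets=[{"turn": [0, 0, 0], "xyz": [-0.3, -0.02, 0], "jaw": 1}, {"turn": [0, 0, 0], "xyz": [-0.19, -0.02, 0.2], "jaw": 1}, {"turn": [0, 0, 0], "xyz": [0, 0, 0.5], "jaw": 1}, {"turn": [0, 0, 0], "xyz": [0, 0, 0.6], "jaw": 1}, {"turn": [0, 0, 0], "xyz": [0, 0, 0.5], "jaw": 1}, {"turn": [0, 0, 0], "xyz": [0, 0, 0.4], "jaw": 1}, {"turn": [0, 0, 0], "xyz": [0, 0, 0.3], "jaw": 1}, {"turn": [0, 0, 0], "xyz": [0, 0, 0.1], "jaw": 1}])

```text
time_s: 11.68
tool_pos: [0.4582, -0.3342, 0.1847]
tool_rot: [0.646, 0.763, 0.0, -0.001]
wrist_force: [-0.4, 0.1, -2.6]
gripper_width: 0.0335
finger_force: 40.3
```

```bash
python3 -c "
from h import *
plan([.4583,-.3343,.1705])"
```

```text
pos [ 0.4582 -0.3342  0.1847] tool y ang 9.48 x [-0.165  0.986  0.002] z [-0.002  0.002 -1.   ] q6 -0.931 t 11.6833
units now [-0.    0.    0.36]
```

Call:
arm_command(targets=[{"turn": [0, 0, 0], "xyz": [0, 0, 0.06], "jaw": 1}, {"turn": [0, 0, 0], "xyz": [0, 0, 0.06], "jaw": 1}, {"turn": [0, 0, 0], "xyz": [0, 0, 0.06], "jaw": 1}, {"turn": [0, 0, 0], "xyz": [0, 0, 0.05], "jaw": 1}, {"turn": [0, 0, 0], "xyz": [0, 0, 0.03], "jaw": 1}, {"turn": [0, 0, 0], "xyz": [0, 0, 0], "jaw": 1}, {"turn": [0, 0, 0], "xyz": [0, 0, 0], "jaw": 1}, {"turn": [0, 0, 0], "xyz": [0, 0, 0], "jaw": 1}])

```text
time_s: 12.35
tool_pos: [0.4586, -0.3347, 0.1768]
tool_rot: [0.646, 0.763, -0.0, 0.0]
wrist_force: [0.3, 0.1, -2.6]
gripper_width: 0.0336
finger_force: 40.3
```

Call:
arm_command(targets=[{"turn": [0, 0, 0], "xyz": [0, 0, 0.03], "jaw": 1}, {"turn": [0, 0, 0], "xyz": [0, 0, 0.03], "jaw": 1}, {"turn": [0, 0, 0], "xyz": [0, 0, 0.03], "jaw": 1}, {"turn": [0, 0, 0], "xyz": [0, 0, 0.03], "jaw": 1}, {"turn": [0, 0, 0], "xyz": [0, 0, 0.02], "jaw": 1}, {"turn": [0, 0, 0], "xyz": [0, 0, 0], "jaw": 1}, {"turn": [0, 0, 0], "xyz": [0, 0, 0], "jaw": 1}, {"turn": [0, 0, 0], "xyz": [0, 0, 0], "jaw": 1}])

```text
time_s: 13.02
tool_pos: [0.4586, -0.3346, 0.171]
tool_rot: [0.646, 0.763, -0.0, 0.0]
wrist_force: [-0.1, 0.0, -2.6]
gripper_width: 0.0333
finger_force: 40.3
```

Call:
arm_command(targets=[{"turn": [0, 0, 0], "xyz": [0, 0, 0.02], "jaw": 1}, {"turn": [0, 0, 0], "xyz": [0, 0, 0.01], "jaw": 1}, {"turn": [0, 0, 0], "xyz": [0, 0, 0.01], "jaw": 1}, {"turn": [0, 0, 0], "xyz": [0, 0, 0], "jaw": 1}, {"turn": [0, 0, 0], "xyz": [0, 0, 0], "jaw": 1}, {"turn": [0, 0, 0], "xyz": [0, 0, 0], "jaw": 1}, {"turn": [0, 0, 0], "xyz": [0, 0, 0], "jaw": 1}, {"turn": [0, 0, 0], "xyz": [0, 0, 0], "jaw": 1}])

```text
time_s: 13.68
tool_pos: [0.4586, -0.3348, 0.1702]
tool_rot: [0.646, 0.763, -0.0, 0.0]
wrist_force: [-2.1, 2.4, 8.7]
gripper_width: 0.0339
finger_force: 41.7
```

Contact is made at the same height as the pick (TCP z 0.170). Releasing.

Call:
arm_command(targets=[{"turn": [0, 0, 0], "xyz": [0, 0, 0], "jaw": 0.62}, {"turn": [0, 0, 0], "xyz": [0, 0, 0], "jaw": 0.55}, {"turn": [0, 0, 0], "xyz": [0, 0, 0], "jaw": 0.45}, {"turn": [0, 0, 0], "xyz": [0, 0, 0], "jaw": 0.35}, {"turn": [0, 0, 0], "xyz": [0, 0, 0], "jaw": 0.2}, {"turn": [0, 0, 0], "xyz": [0, 0, 0], "jaw": 0}, {"turn": [0, 0, 0], "xyz": [0, 0, 0], "jaw": 0}, {"turn": [0, 0, 0], "xyz": [0, 0, 0], "jaw": 0}], newtons=20)

```text
time_s: 14.35
tool_pos: [0.4586, -0.3346, 0.1693]
tool_rot: [0.646, 0.763, -0.0, -0.0]
wrist_force: [-0.8, -0.3, -0.8]
gripper_width: 0.0856
finger_force: 0.0
```

Call:
arm_command(targets=[{"turn": [0, 0, 0], "xyz": [0, 0, 0], "jaw": 0}, {"turn": [0, 0, 0], "xyz": [0, 0, -0.2], "jaw": 0}, {"turn": [0, 0, 0], "xyz": [0, 0, -0.5], "jaw": 0}, {"turn": [0, 0, 0], "xyz": [0, 0, -0.8], "jaw": 0}, {"turn": [0, 0, 0], "xyz": [0, 0, -0.8], "jaw": 0}, {"turn": [0, 0, 0], "xyz": [0, 0, -0.8], "jaw": 0}, {"turn": [0, 0, 0], "xyz": [0, 0, -0.8], "jaw": 0}, {"turn": [0, 0, 0], "xyz": [0, 0, -0.3], "jaw": 0}])

```text
time_s: 15.02
tool_pos: [0.4588, -0.3348, 0.3428]
tool_rot: [0.646, 0.763, -0.0, 0.003]
wrist_force: [-0.2, -0.8, 0.8]
gripper_width: 0.0856
finger_force: 0.0
```

Call:
arm_command(targets=[{"turn": [0, 0, 0], "xyz": [0.5, 0, 0], "jaw": 0}, {"turn": [0, 0, 0], "xyz": [0.4, 0, 0], "jaw": 0}, {"turn": [0, 0, 0], "xyz": [0, 0, 0], "jaw": 0}, {"turn": [0, 0, 0], "xyz": [0, 0, 0], "jaw": 0}, {"turn": [0, 0, 0], "xyz": [0, 0, 0], "jaw": 0}, {"turn": [0, 0, 0], "xyz": [0, 0, 0], "jaw": 0}, {"turn": [0, 0, 0], "xyz": [0, 0, 0], "jaw": 0}, {"turn": [0, 0, 0], "xyz": [0, 0, 0], "jaw": 0}])

```text
time_s: 15.68
tool_pos: [0.4527, -0.2995, 0.3371]
tool_rot: [0.647, 0.763, -0.0, -0.0]
wrist_force: [-0.1, 0.2, -0.1]
gripper_width: 0.0857
finger_force: 0.0
```

```bash
python3 - <<'E'
from h import *
px,mw=grab('wrist','w4'); s,ms=grab('scene','s4'); w=px[:,:,::-1]; s=s[:,:,::-1]
u,v=map(int,proj(mw,[.458,-.334,.012])); print(u,v,bot.get_obs()["tool_pos"])
A=cv2.resize(w[v-75:v+75,u-65:u+65],None,fx=3,fy=3);cv2.circle(A,(195,225),3,(0,0,255),-1)
B=cv2.resize(s[140:290,210:360],None,fx=2.7,fy=3)
cv2.imwrite('pics/c4.png',np.hstack([A,B]))
E
```

```text
w4 {'vertical_fov': 62.96982316780255, 'cx': 318.01779867863024, 'cy': 203.62406003353934, 'tool_from_camera': array([[-6.76146842e-05, -9.60322802e-01, -2.78890860e-01,
         7.04488278e-02],
       [ 9.99999937e-01,  3.19922720e-05, -3.52602405e-04,
        -2.37559131e-05],
       [ 3.47534482e-04, -2.78890867e-01,  9.60322739e-01,
        -6.98556525e-02],
       [ 0.00000000e+00,  0.00000000e+00,  0.00000000e+00,
         1.00000000e+00]])}
s4 {'vertical_fov': 50.20766855056872, 'cx': 313.15904949592465, 'cy': 202.48567474253366, 'extrinsics': array([[ 0.83754061,  0.40176816, -0.37028106,  0.9192371 ],
       [ 0.54624717, -0.60106495,  0.58338234, -0.79583851],
       [ 0.01182148, -0.69087138, -0.72288103,  0.88801732],
       [ 0.        ,  0.        ,  0.        ,  1.        ]])}
317 196 [ 0.45268081 -0.29936141  0.33715568]
```

View pics/c4.png

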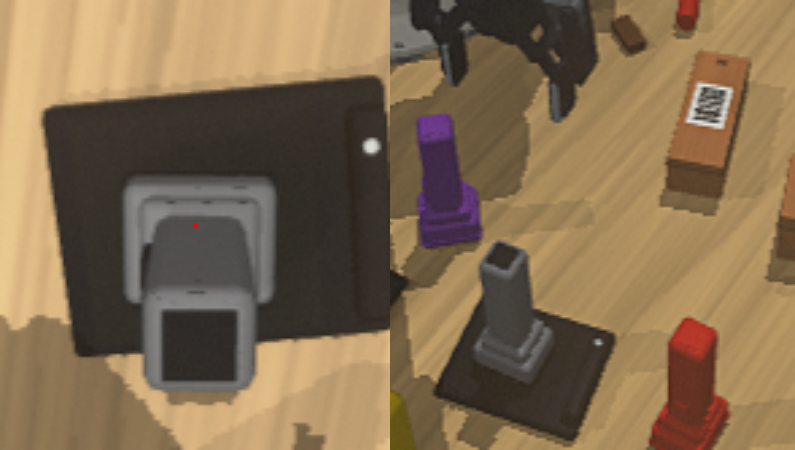

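The scanner stands upright on the pad. Its foot, at crop (200,240), is centred within a few mm of the pad's middle. The gripper is clear and the pencil box has not moved. Handing in.

```bash
python3 -c "
from bench import bot
print(bot.finish_job())"
```

```text
the job is handed in; nothing more can be done
None
```

I held the scanner over the pencil box label for over two seconds, then stood it back upright on the dock pad within a few mm of its centre and released it; the pencil box didn't move in the final picture, and I handed the job in at about 16 s (no verdict was returned).

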